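# Pull the bearing cap off the soil sieve

### The arm

A 7-joint arm with a two-finger parallel gripper is mounted at the origin on the work surface. World frame = base frame: x ahead of the robot, y to its left, z up, the work surface at z = 0. Lengths are in m, angles in rad, forces in N, time in s.
With the tool pointing down it reaches from about 0.35 to 0.9 m from the base axis. Payload 8.1 kg.
Tool frame: the origin (TCP) lies at the centre of the arm's flange, where the gripper is bolted on; the fingertips stand 178 mm ahead of it and the grasp point (between the pads) lies 159 mm ahead of it; z points along the fingers, y is the direction in which the jaws open and shut (so a half turn about z gives the same grasp; the last joint's range is limited). The gripper opens to 92 mm and grips with 3 to 60 N. Pads are 19 mm wide; open, the fingers measure 130 mm over their backs; the gripper's body (75 mm by 190 mm) begins 47 mm behind the grasp point.
Start: joints at [-1.289, 0.434, 0.025, 1.573, -0.012, 1.134, -0.075], TCP at [0.235, 0.579, 0.405] pointing down, gripper open.
Joint ranges: [-2.62, 2.62], [-0.44, 2.09], [-1.27, 1.32], [0.08, 2.57], [-1.32, 4.46], [0.12, 2], [-2.74, 2.74]. Speed limits (rad/s): [2.22, 2.22, 3.01, 3.01, 3.14, 3.14, 3.14].

### API

Orientations are given as a rotation vector (axis times angle).
In Python, from cell import arm, get_image, camera_model gives the robot as it stands. The module is installed in compiled form; this text tells all that it offers.
- The arm moves only by the shell command python3 -m pendant 'ROWS' [FORCE]. ROWS is JSON, a list that holds one entry, the list of rows, each a list of 7 numbers: the shift along the tool's x, y, z in mm, then the turn, a rotation vector about the tool's x, y, z in rad, then the closure, from -1 (fully open) to 1 (shut). In form: [[[x, y, z, rx, ry, rz, hand], ...]]. A call has 1 to 20 rows; each row is the pose to reach, as a shift and turn from the pose commanded when the call began, along the tool's axes at that moment; what a row does not reach only later rows make up. A row lasts 1/8 s, in which the tool goes at most 62.5 mm and 10.7 degrees, less where a joint would pass 70% of its speed; a pose out of reach is approached as far as the arm can. A call with a gripper value outside its range is refused whole. The fingers move at their own pace and stop on an object; FORCE is the grip in N (left out, the last holds). Time passes only in rows, so rows that repeat a pose let the fingers close. It gives the time, the measured TCP pose, the force and the opening at its end, in the units of the state.
- arm.observe(): the state, without advancing time (a new reading comes with each control period).
- get_image(name): name is "scene" or "top" or "wrist"; returns the picture (400x640x3 uint8, red, green, blue); there is no depth.
- camera_model(name): a dict with "fx", "fy", "cx", "cy" (pixels), "position" and "orientation" of the camera in the world; the wrist camera has in their place "T_tool_cam" (4x4, takes a point from camera to tool coordinates, whose origin is the TCP and whose axes are the flange's). Camera axes: x right, y down, z forward; pixel columns grow to the right and rows downward; lengths in m; the calibration is good to about 2 mm. A picture is of the moment at which its call begins: read the wrist's pose just before it. camera_model takes no time and is no camera call.
- arm.sign_off(): hands the job in, once; it reports no verdict.
The state is a dict: "clock": time; "joints": joint angles; "dq": joint speeds; "joint_efforts": joint torques, N m; "position": TCP position; "ee_rot": TCP orientation; "force": force on the tool from outside, world axes, zero at the start; "ft_torque": the same for the moment, N m; "width": opening from 0.0 (shut) to 1.0 (fully open).
Only numpy, scipy, OpenCV 4.12 (cv2) and the standard library are available. Lean on these libraries where they do the work, as an engineer would, in place of code of your own. Each camera call takes 0.05 s, during which the arm holds its last target.

### The job

The soil sieve's bearing needs grease: by its yellow tail, slide the cap puller all the way out from under the low shelf, leave it standing by itself in the open, then take it again by its green top grip. Hook its fork under the orange bearing cap's rim, pull the cap straight up until it pops off, and set the puller down standing in the blue tray with the cap upright in the tray too. Only the puller may touch the cap; nothing may fall over, and the other things stay where they are.

Things in the scene. Friction and masses are not known exactly. Their poses are not given: they have to be found in the camera images.
- puller: C-shaped cap puller, stands upright, 195 long, 110 high, 0.36 kg. Origin: underside of fork, middle of slot; z up, x to the fork's open end. Steel fork: 2 tines 8 thick, 14 wide at y +-43, x -58 to 48, slot 72 wide; crossbar 100 wide, x -80 to -58. Upright 50 wide at x -69 to -59 carries grip and tail. Throat z 8 to 80 open to +x. Mass centre x -35, z 40. Starts under the shelf, tail out in front.
- puller_grip (a point): middle of the puller's green top grip: straight above the slot centre (puller x = 0), 95 above its underside. Axes as the puller's; the grip is a bar 20 wide in y, from puller x = -69 to +30, z = 80 to 110. A pull here acts straight over the cap; a pull by the tail would tip the tool.
- puller_tail (a point): near the free end of the puller's yellow tail: puller x = -122, height 82.5. Axes as the puller's; the tail is a bar 20 wide in y, from puller x = -147 to -67, z = 70 to 95
- cap: orange mushroom dust cap, 0.09 kg. Origin: centre of skirt's lower edge, z up. Skirt: tube 58 outside, z 0 to 20. Rim: disc of diameter 96, z 20 to 28, low dome to z 34. Starts snug on the sieve's boss, held by spring balls: 15 to 20 N straight up pops it loose within 10 of travel; skirt clear of the boss after 20. Off it, it stands on its skirt; the fork then fits under the rim, skirt in the slot.
- sieve: soil sieve, fixed. Origin: on the bench under the boss axis. Grey bearing housing 120 x 120, 70 high, centred there; its boss, diameter 43, rises to z 98 and carries the cap: rim underside at z 98, so the gap over the housing is 28. Aluminium frame, 65 high, at x -60 to 240, y -80 to -400; hand lever beside it at x -90, y -290, up to 240 high. Cap is free to approach from the -x and +y sides.
- shelf: low wooden shelf on four thin legs, fixed. Origin: on the bench under its middle; its open front faces its -x, front edge at x = -110, back at x = +110, 290 wide in y (legs at y = +-125 to +-143), board from z = 130 to 145, a seed tray on it at x = -5 to 105, y = -135 to 15, up to z = 180, and a loose tin. The puller stands beneath on the bench.
- tray: blue pot tray, fixed. Origin: centre of its underside; 250 in x by 230 in y outside, rim 15 high, walls and floor 5 thick.
- lever (a joint): the sieve's hand lever, pivot 55 high, black grip on top: 0 upright, range -0.6 to 0.6 rad, positive leans to sieve -y; leave alone
- pot_a: tan terracotta pot, 110 wide, 100 high, origin centre of its underside; leave alone
- pot_b: the other terracotta pot, same size; leave alone
- trowel: trowel with wooden handle, lying, 255 long along its x (-110 to 145), 30 high, origin under the front end of its handle; leave alone
- feed_bottle: green feed bottle, 72 wide, 150 high, origin centre of its underside; leave alone
- seed_tin: green seed tin, 100 x 80, 60 high, standing on the shelf (local x 35 to 50, y 78 to 90), origin centre of its underside; leave alone
Not all that is in view belongs to the job. There is more than one size of the puller; the one meant has the size given above.

How it is judged:
On the way, in this order (a step that is already met when the one before it is completed fails the run):
1. the puller stands by itself on the bench, drawn out in front of the shelf (its fork's slot centre more than 40 mm beyond the shelf's front edge), let go (x of puller in the frame of shelf below -0.15 m and angle between puller's own z axis and vertical below 0.1 rad and height (world z) of puller below 0.02 m and contact force between the fingers and puller below 0.1 N and linear speed of puller below 0.02 m/s), for 0.2 s.
2. the cap is pulled off its boss by the puller alone, straight up (raised more than 26 mm while still within 25 mm of the boss axis), carried on the puller (z of cap in the frame of sieve above 0.104 m and horizontal distance between cap and sieve below 0.025 m and contact force between puller and cap above 0.2 N and contact force between the fingers and cap below 0.1 N), for 0.05 s.
At the end, for the whole second after the job is handed in: Cap upright (0.15 rad) on the blue tray's floor, within 100 mm (tray x) and 90 mm (tray y) of its centre, under 12 mm up; puller upright (0.1 rad), fork flat on the tray floor (under 11 mm up), origin within 120 and 110 mm of the centre; both at rest and let go (x of cap in the frame of tray between -0.1 and 0.1 m and y of cap in the frame of tray between -0.09 and 0.09 m and x of puller in the frame of tray between -0.12 and 0.12 m and y of puller in the frame of tray between -0.11 and 0.11 m and z of cap in the frame of tray below 0.012 m and angle between cap's own z axis and vertical below 0.15 rad and z of puller in the frame of tray below 0.011 m and angle between puller's own z axis and vertical below 0.1 rad and linear speed of each of cap, puller below 0.02 m/s and contact force between the fingers and puller below 0.1 N and contact force between the fingers and cap below 0.1 N); the robot touches nothing.
It fails at once if the fingers press the cap (over 1.5 N) (contact force between the fingers and cap above 1.5 N).
It fails at once if the puller falls over (tilts more than 0.6 rad) (angle between puller's own z axis and vertical above 0.6 rad).
It fails at once if the cap tips (more than 0.6 rad) (angle between cap's own z axis and vertical above 0.6 rad).
It fails at once if a bystander is moved by more than 30 mm (distance of any of pot_a, pot_b, trowel, feed_bottle, seed_tin from where it was at the start of the episode above 0.03 m).
It fails at once if the sieve's lever is knocked (swings faster than 0.3 rad/s) (velocity of joint lever above 0.3 rad/s or velocity of joint lever below -0.3 rad/s).
It also fails if it takes over 72 s, if anything falls off the work surface, if the arm or the gripper's body presses on something with over 40 N, if the wrist force passes 120 N, or if a joint passes its speed limit or range.

## Working session

There is one attempt and no reset: what is moved stays moved. The work goes in short steps, Python scripts to look and compute and a shell command to move; the robot and the scene stay as the last step left them, time stands still between calls to the robot, and variables do not carry over. Pictures are saved under pics/ and viewed, and the job is handed in when it is done.

```bash
mkdir -p pics; ls; python3 - <<'E'
from cell import arm,get_image,camera_model
import cv2
print(arm.observe())
for n in("scene","top","wrist"):
    m=camera_model(n); print(n,m)
    cv2.imwrite(f"pics/{n}0.png",get_image(n)[:,:,::-1])
E
```

```text
pics
{'clock': 0.0, 'joints': array([-1.28862578,  0.43520231,  0.02494599,  1.57414325, -0.01158758,
        1.13398195, -0.07509397]), 'dq': array([ 0.00108709, -0.00191372,  0.00083684,  0.00123429,  0.00047656,
       -0.00024321, -0.00097129]), 'joint_efforts': array([ 2.07377234e-03, -6.67836714e+01,  9.86284576e-01, -3.14460397e+01,
       -6.03959640e-02,  4.25076485e-02,  1.30225581e-04]), 'position': array([0.23451813, 0.57906279, 0.40393943]), 'ee_rot': array([-6.00696834e-01, -3.08346317e+00,  2.48472478e-03]), 'force': array([ 0.48449214, -0.0542271 ,  0.01914828]), 'ft_torque': array([-0.01904165, -0.00355729,  0.00109807]), 'width': 1.0006760907091377}
scene {'fx': 456.0018436174007, 'fy': 456.0018436174007, 'cx': 326.51889832412724, 'cy': 201.5298882307042, 'position': array([ 1.51184379, -0.07578165,  1.31389132]), 'orientation': array([-1.8441913 , -1.74943817,  0.65651547])}
top {'fx': 502.6150555307509, 'fy': 502.6150555307509, 'cx': 323.4366265054644, 'cy': 199.2131538409423, 'position': array([ 0.15456985, -0.02492131,  2.04257273]), 'orientation': array([-2.11890451,  2.14518794, -0.16014652])}
wrist {'fx': 341.82525938183227, 'fy': 341.82525938183227, 'cx': 316.5824101183017, 'cy': 204.07533855976902, 'T_tool_cam': array([[ 8.55107081e-04, -9.66875515e-01, -2.55246953e-01,
         6.84020197e-02],
       [ 9.99999133e-01,  5.71179506e-04,  1.18648570e-03,
         1.01024017e-03],
       [-1.00139215e-03, -2.55247747e-01,  9.66875165e-01,
         2.07836032e-02],
       [ 0.00000000e+00,  0.00000000e+00,  0.00000000e+00,
         1.00000000e+00]])}
```

View pics/scene0.png

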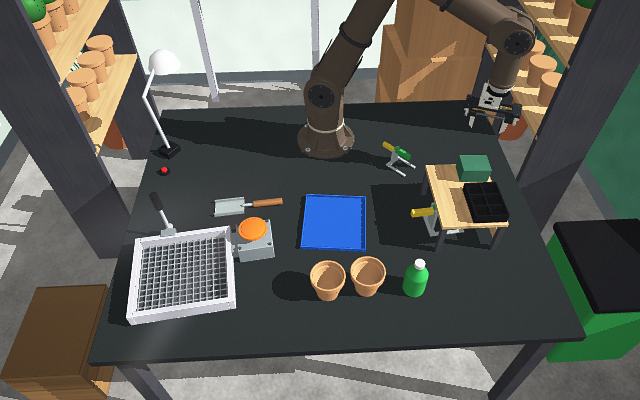

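View pics/top0.png

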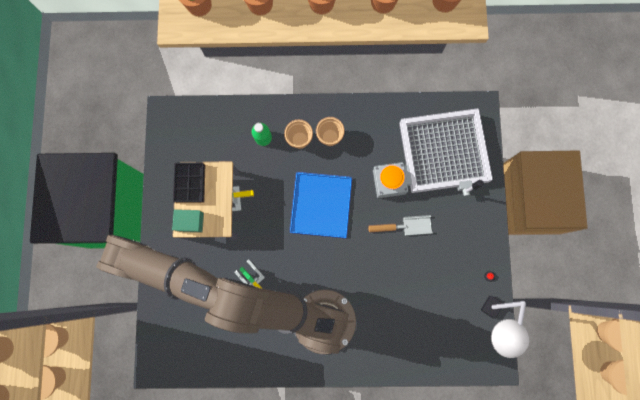

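View pics/wrist0.png

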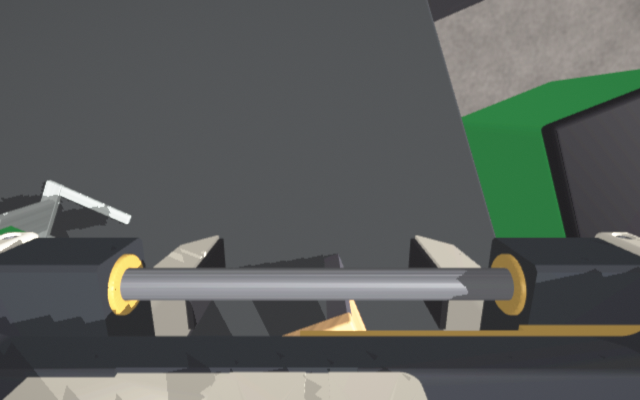

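The top view shows the tail near (243,194), the shelf at (205,200), the tray at (322,205), the cap at (392,177) and the decoy puller at (248,275). I'll zoom in to measure them.

```bash
cat > h.py <<'E'
import numpy as np,cv2
from cell import arm,get_image,camera_model
from scipy.spatial.transform import Rotation as R
def cam(name):
    m=camera_model(name); K=(m['fx'],m['fy'],m['cx'],m['cy'])
    if name=='wrist':
        s=arm.observe(); T=np.eye(4);T[:3,:3]=R.from_rotvec(s['ee_rot']).as_matrix();T[:3,3]=s['position']
        T=T@m['T_tool_cam']; return K,T[:3,:3],T[:3,3]
    return K,R.from_rotvec(m['orientation']).as_matrix(),m['position']
def p2w(c,u,v,z):
    K,Rm,p=c; d=Rm@np.array([(u-K[2])/K[0],(v-K[3])/K[1],1]); return p+d*(z-p[2])/d[2]
def w2p(c,P):
    K,Rm,p=c; q=Rm.T@(np.array(P)-p); return K[0]*q[0]/q[2]+K[2],K[1]*q[1]/q[2]+K[3]
def crop(img,x0,y0,w,h,s,fn):
    i=cv2.resize(img[y0:y0+h,x0:x0+w],None,fx=s,fy=s,interpolation=cv2.INTER_CUBIC)
    cv2.imwrite(fn,i[:,:,::-1])
E
python3 - <<'E'
from h import *
t=get_image("top")
crop(t,165,150,100,100,6,"pics/t1.png")
crop(t,280,100,220,150,3.6,"pics/t2.png")
s=get_image("scene")
crop(s,370,130,150,130,5,"pics/s1.png")
c=cam("top")
for u,v,z in[(392,177,.13),(243,194,.095),(325,320,0),(322,205,0)]:print(u,v,p2w(c,u,v,z))
E
```

```text
392 177 [ 0.54968789 -0.27155762  0.13      ]
243 194 [0.49673184 0.31234001 0.095     ]
325 320 [ 0.00219035 -0.0040975   0.        ]
322 205 [0.46314255 0.00278238 0.        ]
```

View pics/t1.png

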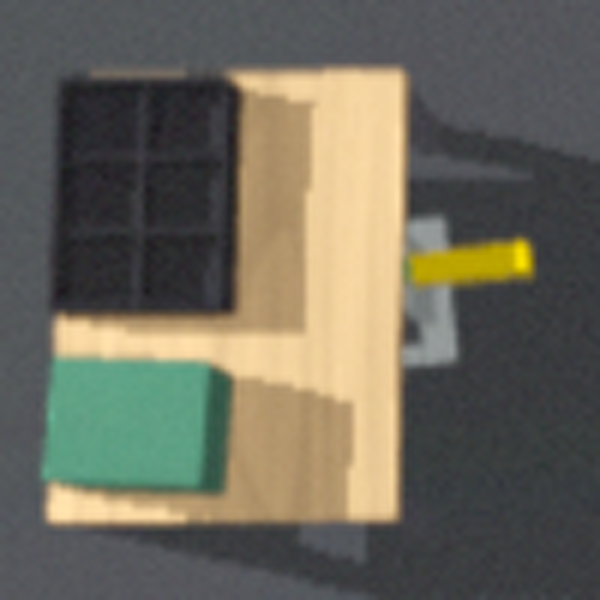

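View pics/t2.png

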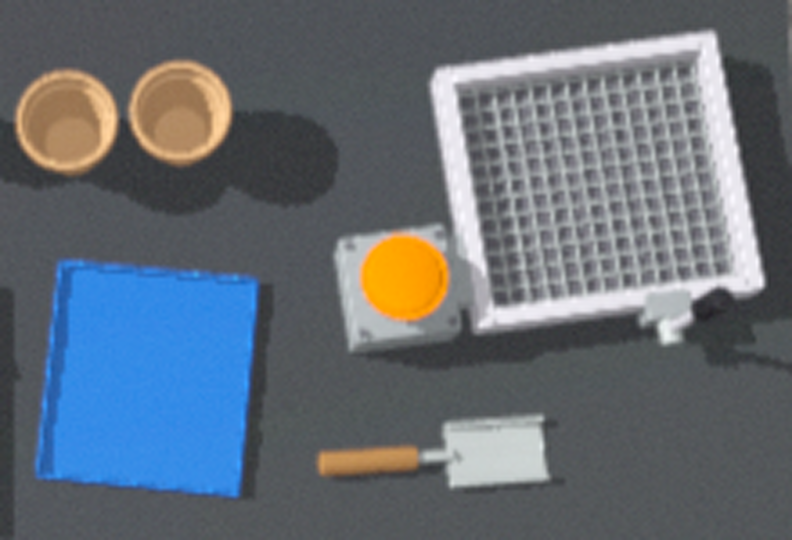

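View pics/s1.png

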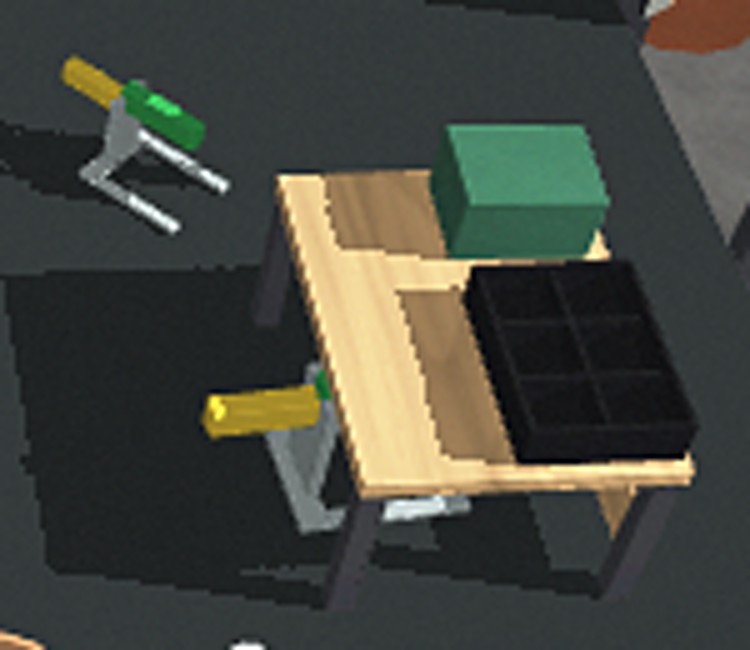

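```bash
python3 - <<'E'
from h import *
c=cam("top")
f=lambda u,v,z:p2w(c,165+(u+.5)/6-.5,150+(v+.5)/6-.5,z)
print("tail end top",f(514,243,.095),f(517,276,.095)); print("tail in",f(413,257,.095),f(413,285,.095))
print("crossbar",f(445,217,.008),f(459,359,.008))
print("shelf front",f(408,70,.145),f(400,522,.145),"back",f(60,75,.145),f(45,522,.145))
g=lambda u,v,z:p2w(c,280+(u+.5)/3.6-.5,100+(v+.5)/3.6-.5,z)
print("cap",g(404,277,.128), "rim L,R",g(359,277,.122),g(449,277,.122), "T,B",g(404,232,.122),g(404,322,.122))
print("housing",[g(*a,.07) for a in[(337,240),(446,224),(352,351)]])
print("frame",[g(*a,.065) for a in[(432,70),(716,32),(765,290),(480,330)]])
print("tray",[g(*a,.015) for a in[(60,259),(259,277),(240,497),(37,480)]])
print("trowel",g(318,463,.02),g(548,450,.02))
E
```

```text
tail end top [0.51203092 0.28390771 0.095     ] [0.48999036 0.28166893 0.095     ]
tail in [0.5035808  0.35030053 0.095     ] [0.48491622 0.34997405 0.095     ]
crossbar [0.54682713 0.34548441 0.008     ] [0.4480132  0.33434861 0.008     ]
shelf front [0.61754897 0.34605903 0.145     ] [0.32478998 0.34592114 0.145     ] back [0.61745966 0.57192954 0.145     ] [0.32758155 0.57089744 0.145     ]
cap [ 0.55175832 -0.27133216  0.128     ] rim L,R [ 0.55367951 -0.22350399  0.122     ] [ 0.55232703 -0.32067428  0.122     ] T,B [ 0.6028609  -0.27375773  0.122     ] [ 0.50354929 -0.27046443  0.122     ]
housing [array([ 0.60692213, -0.205612  ,  0.07      ]), array([ 0.62347701, -0.32758218,  0.07      ]), array([ 0.48124999, -0.21873303,  0.07      ])]
frame [array([ 0.8040168 , -0.31910227,  0.065     ]), array([ 0.84394346, -0.64278451,  0.065     ]), array([ 0.54454645, -0.67880435,  0.065     ]), array([ 0.50375882, -0.36149699,  0.065     ])]
tray [array([0.60173365, 0.10710967, 0.015     ]), array([ 0.57750351, -0.12043428,  0.015     ]), array([ 0.32618891, -0.0940429 ,  0.015     ]), array([0.34813128, 0.1336537 , 0.015     ])]
trowel [ 0.36281153 -0.18195663  0.02      ] [ 0.37417951 -0.43972323  0.02      ]
```

```bash
cat >> h.py <<'E'
def goal(p,yaw,s=None):
    """rows to reach TCP p, tool z down, tool y axis at world angle yaw (rad)"""
    s=s or arm.observe(); R0=R.from_rotvec(s['ee_rot']); 
    y=np.array([np.cos(yaw),np.sin(yaw),0]);z=np.array([0,0,-1.]);x=np.cross(y,z)
    R1=R.from_matrix(np.stack([x,y,z],1))
    d=R0.inv().apply(np.array(p)-s['position'])*1000
    print("shift",d.round(1),"turn",(R0.inv()*R1).as_rotvec().round(3))
def st():
    s=arm.observe();T=R.from_rotvec(s['ee_rot']).as_matrix()
    print("t",round(s['clock'],2),"p",s['position'].round(4),"yaw_y",round(np.arctan2(T[1,1],T[0,1]),4),"z",T[:,2].round(3),"F",s['force'].round(1),"w",round(s['width'],3),"q",s['joints'].round(2))
E
python3 - <<'E'
from h import *
st();goal([.503,.29,.43],.11)
E
```

```text
t 0.25 p [0.2346 0.5792 0.4044] yaw_y 1.1859 z [-0.    -0.001 -1.   ] F [ 0.  -0.3 -0. ] w 1.0 q [-1.29  0.43  0.03  1.57 -0.01  1.13 -0.08]
shift [-357.4 -167.3  -25.5] turn [-1.000e-03  0.000e+00  1.076e+00]
```

```bash
python3 -m pendant '[[[-60,-28,-26,0,0,0.15,-1],[-120,-56,-26,0,0,0.33,-1],[-180,-84,-26,0,0,0.5,-1],[-240,-112,-26,0,0,0.68,-1],[-300,-140,-26,0,0,0.86,-1],[-357,-167,-26,0,0,1.04,-1],[-357,-167,-26,0,0,1.076,-1],[-357,-167,-26,0,0,1.076,-1],[-357,-167,-26,0,0,1.076,-1]]]'; python3 - <<'E'
from h import *
st();c=cam("wrist");cv2.imwrite("pics/w1.png",get_image("wrist")[:,:,::-1])
for x in(-147,-122,-80):
  a=.112;P=np.array([.489-np.sin(.11)*x/1000,.4195+np.cos(.11)*x/1000,.095]);print(P,w2p(c,P))
crop(get_image("top"),165,150,100,100,6,"pics/t3.png")
E
```

```text
clock: 1.38
position: [0.5018, 0.2921, 0.4305]
ee_rot: [-2.091, -2.343, 0.0]
force: [0.1, 0.9, -0.5]
width: 0.998
t 1.38 p [0.5018 0.2921 0.4305] yaw_y 0.1133 z [-0.001  0.001 -1.   ] F [ 0.1  0.9 -0.5] w 0.998 q [-0.89  0.35  0.37  1.67 -0.14  1.15 -0.37]
[0.50513741 0.27338845 0.095     ] (np.float64(317.44874201834165), np.float64(209.8509203747423))
[0.50239295 0.29823736 0.095     ] (np.float64(317.57637680468605), np.float64(184.17627643797022))
[0.49778226 0.33998351 0.095     ] (np.float64(317.80257428242237), np.float64(138.6750469799917))
```

View pics/w1.png

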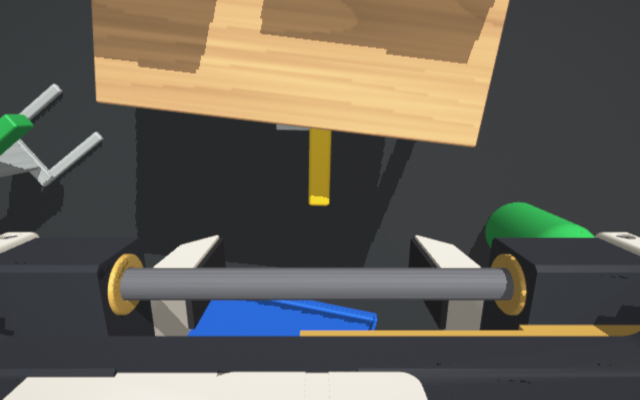

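Wrist view: the tail runs vertically at column 319, with its end near row 205. That agrees with the model to about 2–5 mm. I'll descend now.

```bash
python3 - <<'E'
from h import *
goal([.504,.293,.2415],.11)
E
```

```text
shift [  0.4   2.5 189.1] turn [-0.001 -0.001  0.004]
```

```bash
python3 -m pendant '[[[0,2,50,0,0,0,-1],[0,2,100,0,0,0,-1],[0,2,150,0,0,0,-1],[0,2,175,0,0,0,-1],[0,2,188,0,0,0,-1],[0,2,188,0,0,0,-1],[0,2,188,0,0,0,-1]]]'; python3 - <<'E'
from h import *
st();cv2.imwrite("pics/w2.png",get_image("wrist")[:,:,::-1])
crop(get_image("scene"),370,130,150,130,5,"pics/s2.png")
E
```

```text
clock: 2.35
position: [0.5052, 0.2912, 0.2439]
ee_rot: [2.095, 2.34, 0.003]
force: [0.4, 0.0, 0.5]
width: 0.998
t 2.35 p [0.5052 0.2912 0.2439] yaw_y 0.1104 z [ 0.002  0.001 -1.   ] F [0.4 0.  0.5] w 0.998 q [-0.83  0.56  0.3   1.87 -0.23  0.75 -0.29]
```

View pics/w2.png

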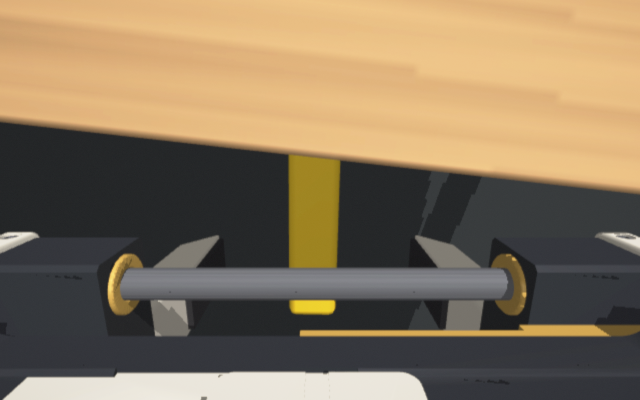

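View pics/s2.png

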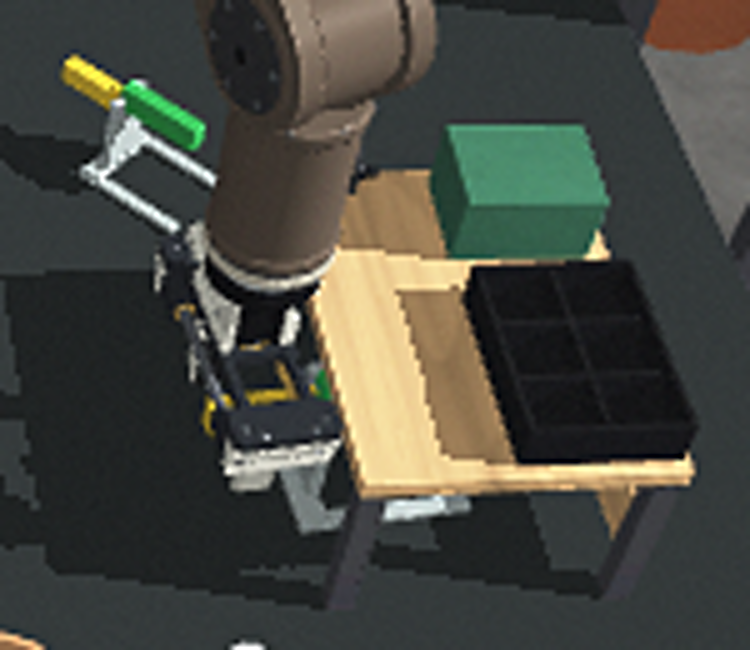

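The tail sits between the fingers (columns 289–340, with the jaw middle near 317) and the gripper body is clear of the board. I'll close.

```bash
python3 -m pendant '[[[0,0,0,0,0,0,1],[0,0,0,0,0,0,1],[0,0,0,0,0,0,1],[0,0,0,0,0,0,1],[0,0,0,0,0,0,1],[0,0,0,0,0,0,1]]]' 30; python3 - <<'E'
from h import *
st(); s=arm.observe(); T=R.from_rotvec(s['ee_rot'])
print(T.inv().apply([.0165,-.155,0])*1000)
E
```

```text
clock: 3.2
position: [0.5048, 0.2907, 0.2427]
ee_rot: [-2.096, -2.34, 0.0]
force: [-0.0, 0.1, 0.5]
width: 0.395
t 3.2 p [0.5048 0.2907 0.2427] yaw_y 0.11 z [-0. -0. -1.] F [-0.   0.1  0.5] w 0.395 q [-0.83  0.56  0.3   1.87 -0.23  0.75 -0.29]
[-1.55874565e+02 -6.08256910e-01  3.93493884e-03]
```

```bash
python3 -m pendant '[[[0,0,0,0,0,0,1],[0,0,0,0,0,0,1],[0,0,0,0,0,0,1],[0,0,0,0,0,0,1],[0,0,0,0,0,0,1]]]' 30; python3 -m pendant '[[[-5,0,0,0,0,0,1],[-15,0,0,0,0,0,1],[-30,0,0,0,0,0,1],[-30,0,0,0,0,0,1]]]'; python3 - <<'E'
from h import *
st();crop(get_image("top"),165,150,100,100,6,"pics/t4.png")
cv2.imwrite("pics/w4.png",get_image("wrist")[:,:,::-1])
E
```

```text
clock: 3.82
position: [0.5048, 0.2907, 0.2427]
ee_rot: [-2.096, -2.34, 0.0]
force: [0.0, 0.6, -1.1]
width: 0.218
clock: 4.32
position: [0.5085, 0.2581, 0.2427]
ee_rot: [2.099, 2.336, -0.003]
force: [-0.5, -2.9, 0.4]
width: 0.216
t 4.33 p [0.5085 0.2581 0.2427] yaw_y 0.1068 z [-0.    -0.002 -1.   ] F [-0.5 -2.9  0.4] w 0.216 q [-0.78  0.54  0.3   1.9  -0.23  0.74 -0.24]
```

View pics/w4.png

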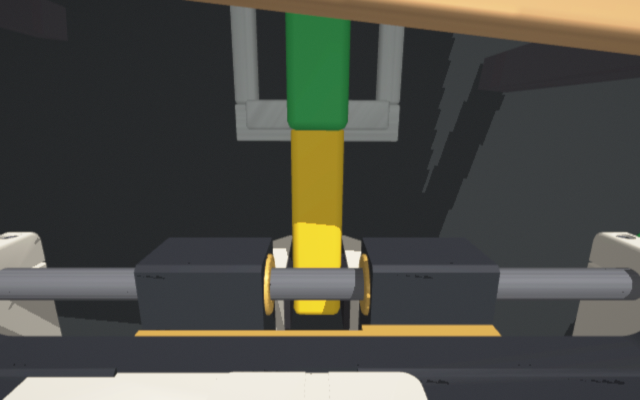

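The puller follows the grip (opening 0.216, about 20 mm), and the fork and green grip are coming out. I'll keep pulling.

```bash
python3 -m pendant '[[[-15,0,0,0,0,0,1],[-30,0,0,0,0,0,1],[-45,0,0,0,0,0,1],[-60,0,0,0,0,0,1],[-75,0,0,0,0,0,1],[-90,0,0,0,0,0,1],[-105,0,0,0,0,0,1],[-120,0,0,0,0,0,1],[-130,0,0,0,0,0,1],[-133,0,0,0,0,0,1],[-133,0,0,0,0,0,1],[-133,0,0,0,0,0,1]]]'; python3 - <<'E'
from h import *
st();t=get_image("top");crop(t,165,150,150,110,5,"pics/t5.png")
crop(get_image("scene"),330,130,190,130,4,"pics/s5.png")
E
```

```text
clock: 5.92
position: [0.5228, 0.1288, 0.2428]
ee_rot: [2.095, 2.34, 0.0]
force: [0.4, -1.3, -0.6]
width: 0.216
t 5.92 p [0.5228 0.1288 0.2428] yaw_y 0.1102 z [ 0. -0. -1.] F [ 0.4 -1.3 -0.6] w 0.216 q [-0.56  0.5   0.3   1.98 -0.22  0.69 -0.01]
```

View pics/t5.png

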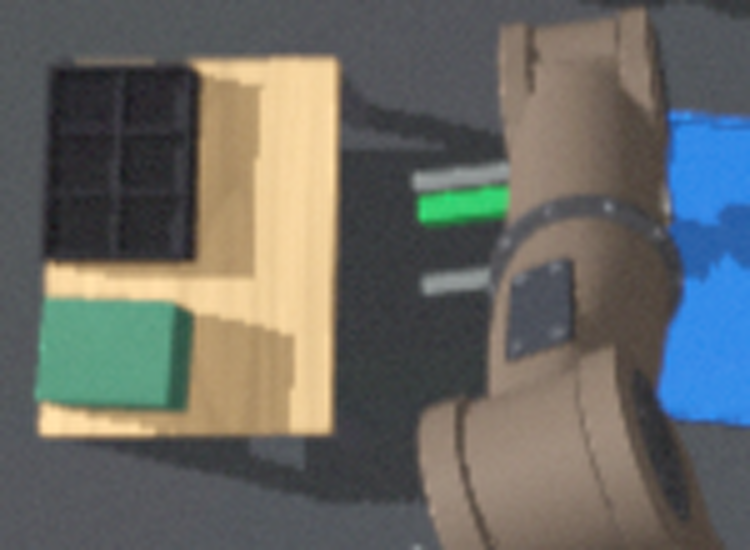

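View pics/s5.png

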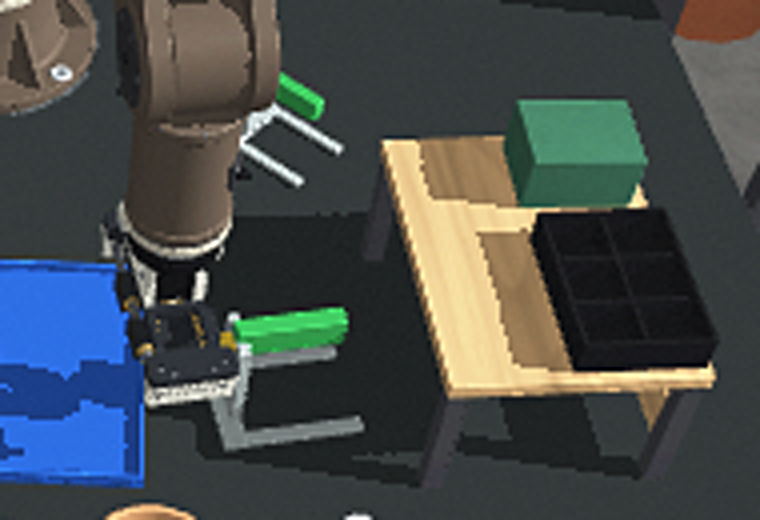

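The whole fork is now in front of the shelf, with the tine tips at (420,180) and (425,283) and the board edge at column 338. I'll let go and rise.

```bash
python3 -m pendant '[[[0,0,0,0,0,0,-1],[0,0,0,0,0,0,-1],[0,0,0,0,0,0,-1],[0,0,0,0,0,0,-1],[0,0,0,0,0,0,-1],[0,0,-25,0,0,0,-1],[0,0,-70,0,0,0,-1],[0,0,-130,0,0,0,-1],[0,0,-190,0,0,0,-1],[0,0,-190,0,0,0,-1],[0,0,-190,0,0,0,-1]]]'; python3 - <<'E'
from h import *
st();c=cam("wrist");cv2.imwrite("pics/w6.png",get_image("wrist")[:,:,::-1])
E
```

```text
clock: 7.4
position: [0.5224, 0.1287, 0.4325]
ee_rot: [-2.096, -2.34, -0.0]
force: [-1.1, 0.4, -0.7]
width: 0.997
t 7.4 p [0.5224 0.1287 0.4325] yaw_y 0.1101 z [-0.  0. -1.] F [-1.1  0.4 -0.7] w 0.997 q [-0.64  0.27  0.38  1.77 -0.11  1.12 -0.11]
```

View pics/w6.png

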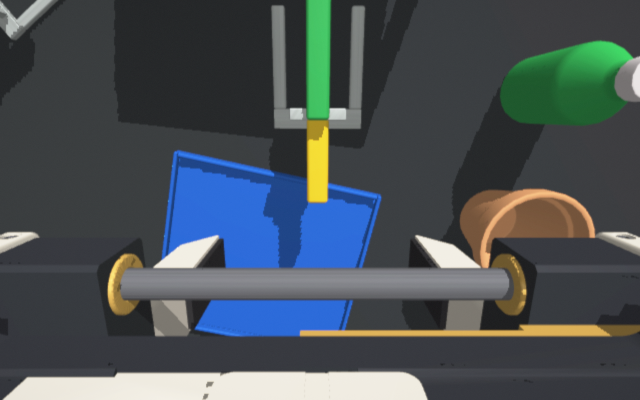

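```bash
python3 - <<'E'
from h import *
st();c=cam("wrist")
a,b=p2w(c,274,128,.0),p2w(c,361,128,.0); print("crossbar rear low",a,b,np.linalg.norm(a-b))
t1,t2=p2w(c,278.5,7,.008),p2w(c,357,7,.008);print("tips",t1,t2,np.linalg.norm(t1-t2))
print("tail end",p2w(c,317.5,201,.095)); print("grip",p2w(c,306.5,10,.11),p2w(c,331,10,.11),p2w(c,318,118,.11))
x=((t1+t2)/2-(a+b)/2);print(x,np.arctan2(x[1],x[0]))
n=x[:2]/np.linalg.norm(x[:2]);print("origin",(a+b)[:2]/2+.08*n,(t1+t2)[:2]/2-.048*n)
E
```

```text
t 7.45 p [0.5222 0.1287 0.4317] yaw_y 0.1101 z [-0.002 -0.    -1.   ] F [-0.5  0.7 -1.1] w 1.0 q [-0.64  0.27  0.38  1.77 -0.11  1.12 -0.11]
crossbar rear low [0.46655895 0.17623833 0.        ] [0.56809187 0.18755255 0.        ] 0.10216137138680928
tips [0.4623414  0.30194759 0.008     ] [0.5448995  0.31110554 0.008     ] 0.08306448013075446
tail end [0.52440484 0.11797493 0.095     ]
grip [0.49793041 0.27586948 0.11      ] [0.51721246 0.27800861 0.11      ] [0.51624878 0.19445597 0.11      ]
[-0.01370496  0.12463112  0.008     ] 1.6803204696328324
origin [0.50858098 0.2614161 ] [0.5088671  0.25881417]
```

```bash
python3 - <<'E'
from h import *
goal([.5085,.26,.254],.11)
E
```

```text
shift [132.1   1.1 177.7] turn [-0.002  0.     0.   ]
```

```bash
python3 -m pendant '[[[50,1,0,0,0,0,-1],[100,1,0,0,0,0,-1],[132,1,0,0,0,0,-1],[132,1,50,0,0,0,-1],[132,1,100,0,0,0,-1],[132,1,150,0,0,0,-1],[132,1,172,0,0,0,-1],[132,1,178,0,0,0,-1],[132,1,178,0,0,0,-1],[132,1,178,0,0,0,-1]]]'; python3 - <<'E'
from h import *
st();cv2.imwrite("pics/w7.png",get_image("wrist")[:,:,::-1])
crop(get_image("scene"),330,130,190,130,4,"pics/s7.png")
E
```

```text
clock: 8.7
position: [0.5096, 0.2601, 0.2556]
ee_rot: [2.096, 2.34, 0.002]
force: [-0.2, 0.2, 1.0]
width: 0.999
t 8.7 p [0.5096 0.2601 0.2556] yaw_y 0.1098 z [ 0.001  0.001 -1.   ] F [-0.2  0.2  1. ] w 0.999 q [-0.76  0.52  0.27  1.88 -0.2   0.76 -0.27]
```

View pics/w7.png

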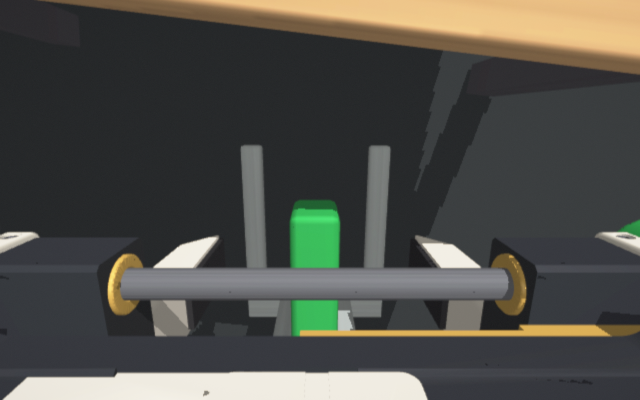

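View pics/s7.png

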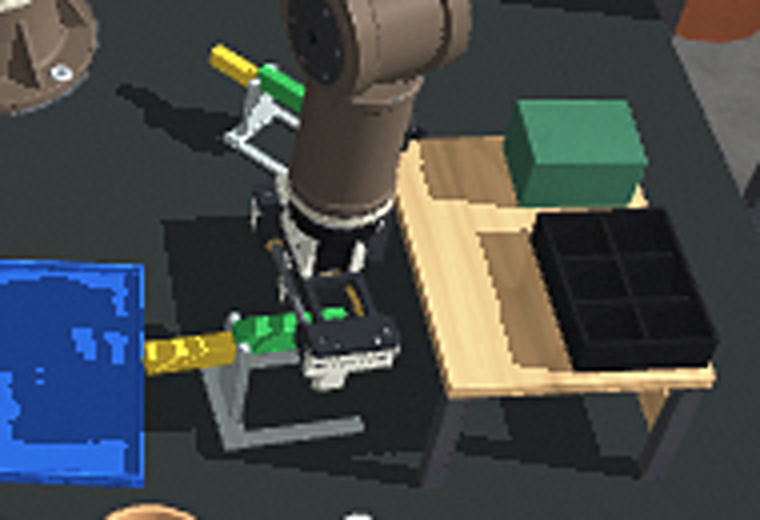

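The fingers straddle the green grip (columns 291–340). I'll close with full force.

```bash
python3 -m pendant '[[[0,0,0,0,0,0,1],[0,0,0,0,0,0,1],[0,0,0,0,0,0,1],[0,0,0,0,0,0,1],[0,0,0,0,0,0,1],[0,0,0,0,0,0,1],[0,0,0,0,0,0,1],[0,0,0,0,0,0,1],[0,0,0,0,0,0,1],[0,0,0,0,0,0,1],[0,0,0,0,0,0,1]]]' 60; python3 - <<'E'
from h import *
st();c=cam("wrist");i=get_image("wrist");cv2.imwrite("pics/w8.png",i[:,:,::-1])
for u,v in[(242,146),(263,146),(368,146),(390,146)]:print(p2w(c,u,v,.008))
E
```

```text
clock: 10.18
position: [0.5092, 0.26, 0.2547]
ee_rot: [-2.096, -2.34, -0.0]
force: [0.1, 0.2, -1.7]
width: 0.214
t 10.18 p [0.5092 0.26   0.2547] yaw_y 0.1099 z [-0.  0. -1.] F [ 0.1  0.2 -1.7] w 0.214 q [-0.76  0.52  0.27  1.88 -0.2   0.76 -0.27]
[0.45590378 0.3036051  0.008     ]
[0.46955657 0.30512358 0.008     ]
[0.53782225 0.3127162  0.008     ]
[0.55212591 0.31430708 0.008     ]
```

View pics/w8.png

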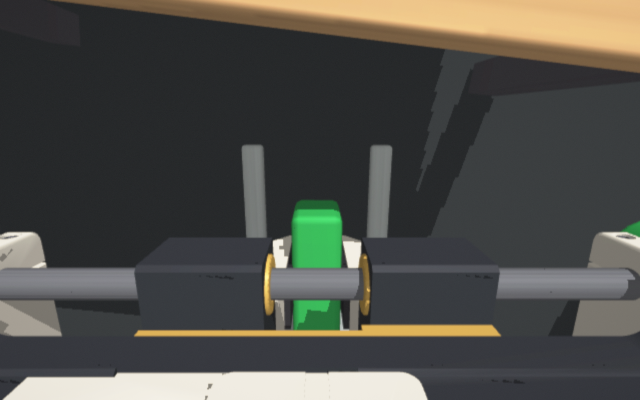

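The grip is closed at about 20 mm on the green bar, and the tines are symmetric at columns 253 and 380. I'll lift and then carry the puller to the pre-approach point on the sieve's -x side.

```bash
python3 -m pendant '[[[0,0,-10,0,0,0,1],[0,0,-30,0,0,0,1],[0,0,-60,0,0,0,1],[0,0,-90,0,0,0,1],[0,0,-120,0,0,0,1],[0,0,-145,0,0,0,1],[0,0,-150,0,0,0,1],[0,0,-150,0,0,0,1]]]'; python3 - <<'E'
from h import *
st();goal([.404,-.2915,.405],-1.4406)
E
```

```text
clock: 11.22
position: [0.509, 0.2598, 0.4045]
ee_rot: [-2.096, -2.34, 0.0]
force: [-0.5, -0.0, -4.7]
width: 0.213
t 11.22 p [0.509  0.2598 0.4045] yaw_y 0.1098 z [-0. -0. -1.] F [-0.5 -0.  -4.7] w 0.213 q [-0.81  0.35  0.33  1.73 -0.13  1.08 -0.33]
shift [-5.365e+02 -1.648e+02 -5.000e-01] turn [-0.    0.    1.55]
```

```bash
python3 -m pendant '[[[-15,-5,0,0,0,0.04,1],[-45,-14,0,0,0,0.13,1],[-80,-25,0,0,0,0.23,1],[-115,-35,0,0,0,0.33,1],[-150,-46,0,0,0,0.43,1],[-185,-57,0,0,0,0.53,1],[-220,-68,0,0,0,0.63,1],[-255,-78,0,0,0,0.74,1],[-290,-89,0,0,0,0.84,1],[-325,-100,0,0,0,0.94,1],[-360,-111,0,0,0,1.04,1],[-395,-121,0,0,0,1.14,1],[-430,-132,0,0,0,1.24,1],[-465,-143,0,0,0,1.34,1],[-500,-153,0,0,0,1.44,1],[-525,-161,0,0,0,1.52,1],[-537,-165,0,0,0,1.55,1],[-537,-165,0,0,0,1.55,1],[-537,-165,0,0,0,1.55,1]]]'; python3 - <<'E'
from h import *
st();c=cam("wrist");cv2.imwrite("pics/w9.png",get_image("wrist")[:,:,::-1])
for P in [(.553,-.272,.132),(.504,-.36,.065)]:print(w2p(c,P))
t=get_image("top");crop(t,280,100,220,150,3.6,"pics/t9.png")
E
```

```text
clock: 13.6
position: [0.4043, -0.291, 0.4045]
ee_rot: [-3.134, -0.208, 0.0]
force: [1.3, -0.6, -3.8]
width: 0.214
t 13.6 p [ 0.4043 -0.291   0.4045] yaw_y -1.4383 z [-0.     0.001 -1.   ] F [ 1.3 -0.6 -3.8] w 0.214 q [-0.17  0.28  0.87  1.92 -0.25  1.05 -0.63]
(np.float64(320.03841163004324), np.float64(-14.388633049290092))
(np.float64(410.3902404146661), np.float64(89.84756183202556))
```

View pics/w9.png

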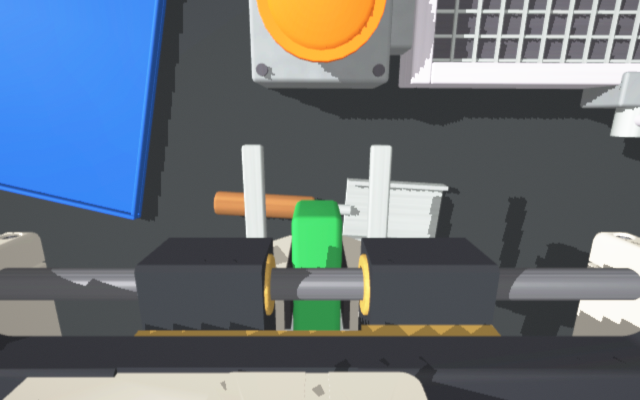

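View pics/t9.png

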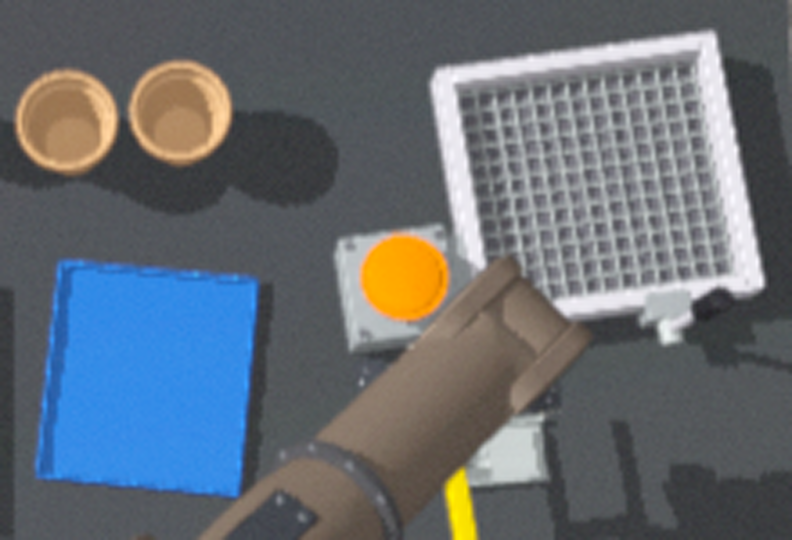

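```bash
python3 - <<'E'
from h import *
c=cam("wrist");i=get_image("wrist").astype(int)
m=((i[...,0]>200)&(i[...,2]<70)&(i[...,1]>90)).astype(np.uint8)
m[110:]=0
cn=max(cv2.findContours(m,0,cv2.CHAIN_APPROX_NONE)[0],key=cv2.contourArea)[:,0]
cn=cn[cn[:,1]>0]
P=np.array([p2w(c,u,v,.125)[:2] for u,v in cn])
from scipy.optimize import least_squares
r=least_squares(lambda q:np.hypot(*(P-q[:2]).T)-q[2],[.55,-.27,.048]);print("cap",r.x,np.abs(r.fun).max())
r=least_squares(lambda q:np.hypot(*(P-q[:2]).T)-.048,[.55,-.27]);print("cap r fixed",r.x)
# tine tips at puller z
s=arm.observe();pz=s['position'][2]-.2547+.008
t=[p2w(c,u,146,pz) for u in(243.5,264,369.5,391)];print(t)
mid=(t[0]+t[3])/2;h=np.arctan2(*(t[0]-t[3])[[1,0]])-np.pi/2;print("heading",h,"origin",mid[:2]-.048*np.array([np.cos(h),np.sin(h)]))
for u,v in((250,83),(390,82)):print("housing",p2w(c,u,v,.07))
st()
E
```

```text
cap [ 0.55146453 -0.27310697  0.04299033] 0.0005831578691372422
cap r fixed [ 0.55781073 -0.27225135]
[array([ 0.44626581, -0.23577832,  0.15796522]), array([ 0.44805748, -0.24907652,  0.15796522]), array([ 0.45727175, -0.31746695,  0.15796522]), array([ 0.45914825, -0.33139476,  0.15796522])]
heading 0.13392393809284053 origin [ 0.40513685 -0.28999569]
housing [ 0.49073369 -0.21952229  0.07      ]
housing [ 0.50773445 -0.33985475  0.07      ]
t 13.75 p [ 0.4045 -0.291   0.4047] yaw_y -1.438 z [ 0.     0.001 -1.   ] F [-0.4 -0.7 -4. ] w 0.213 q [-0.17  0.28  0.87  1.92 -0.25  1.05 -0.63]
```

```bash
python3 -m pendant '[[[0,2.5,20,0,0,0.005,1],[0,2.5,45,0,0,0.005,1],[0,2.5,65,0,0,0.005,1],[0,2.5,70,0,0,0.005,1],[30,2.5,70,0,0,0.005,1],[50,2.5,70,0,0,0.005,1],[50,2.5,70,0,0,0.005,1],[50,2.5,70,0,0,0.005,1]]]'; python3 - <<'E'
from h import *
st();c=cam("wrist");i=get_image("wrist");cv2.imwrite("pics/w10.png",i[:,:,::-1])
crop(get_image("scene"),130,170,190,140,4,"pics/s10.png")
E
```

```text
clock: 14.75
position: [0.4536, -0.288, 0.3349]
ee_rot: [3.135, 0.197, -0.001]
force: [-0.3, -0.4, -2.8]
width: 0.213
t 14.75 p [ 0.4536 -0.288   0.3349] yaw_y -1.4451 z [-0. -0. -1.] F [-0.3 -0.4 -2.8] w 0.213 q [-0.11  0.44  0.79  1.92 -0.39  0.94 -0.57]
```

View pics/w10.png

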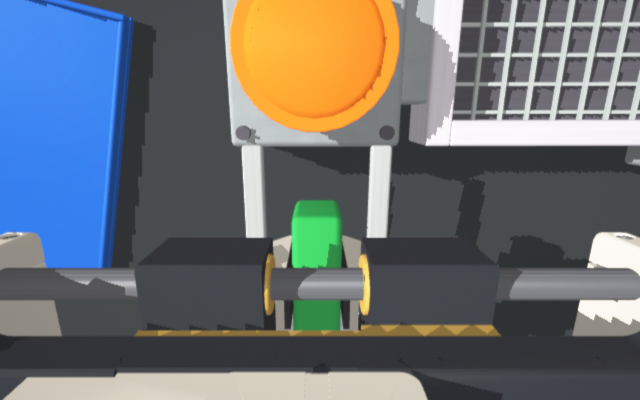

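View pics/s10.png

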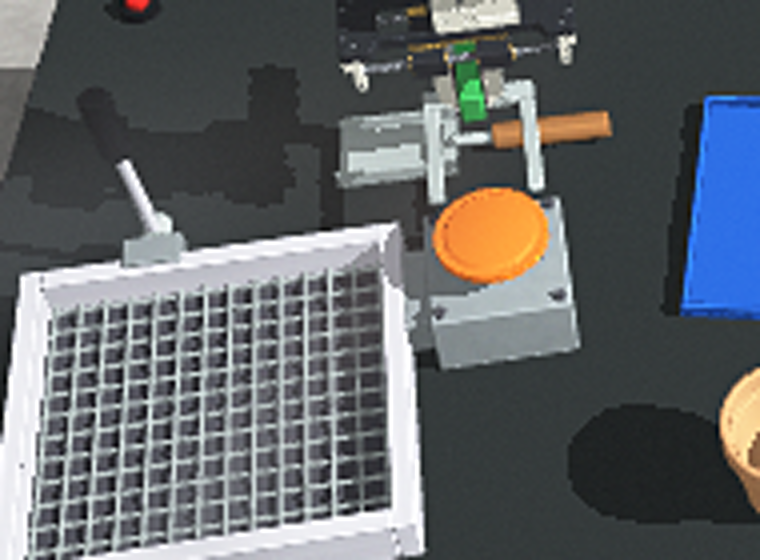

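```bash
python3 - <<'E'
from h import *
c=cam("wrist");i=get_image("wrist")
hsv=cv2.cvtColor(i,cv2.COLOR_RGB2HSV)
m=((hsv[...,0]>8)&(hsv[...,0]<22)&(hsv[...,1]>180)&(hsv[...,2]>120)).astype(np.uint8);m[150:]=0
cn=max(cv2.findContours(m,0,cv2.CHAIN_APPROX_NONE)[0],key=cv2.contourArea)[:,0];print(cn.min(0),cn.max(0))
cn=cn[cn[:,1]>1]
from scipy.optimize import least_squares
s=arm.observe();T=R.from_rotvec(s['ee_rot'])
for z in(.122,.126):
  P=np.array([p2w(c,u,v,z)[:2] for u,v in cn])
  r=least_squares(lambda q:np.hypot(*(P-q[:2]).T)-q[2],[.55,-.27,.048]);print("cap",r.x)
  d=np.array([*r.x[:2],0])-s['position'];d[2]=0;print(T.inv().apply(d)*1000)
t=[p2w(c,u,147,s['position'][2]-.2547+.008) for u in(243,391)];o=T.inv().apply((t[0]+t[1])/2-s['position'])*1000;print("tips",o,np.linalg.norm(t[0]-t[1]))
st()
E
```

```text
[231   0] [398 130]
cap [ 0.55569754 -0.27289474  0.04312001]
[ 1.03492308e+02 -2.29635952e+00 -1.04369313e-02]
cap [ 0.55499118 -0.27301477  0.04222204]
[ 1.02776500e+02 -2.26518890e+00 -1.03683105e-02]
tips [ 48.04787463  -0.7330513  246.69508489] 0.0969030456776326
t 14.9 p [ 0.4533 -0.2881  0.3349] yaw_y -1.446 z [-0.  0. -1.] F [ 0.1  0.2 -3.9] w 0.211 q [-0.11  0.44  0.79  1.92 -0.39  0.94 -0.57]
```

The cap's rim is at z 0.098–0.106, not the 0.12 I used. That explains the fitted radius of 43 instead of 48. I'll recompute.

```bash
python3 - <<'E'
from h import *
c=cam("wrist");i=get_image("wrist")
hsv=cv2.cvtColor(i,cv2.COLOR_RGB2HSV)
m=((hsv[...,0]>8)&(hsv[...,0]<22)&(hsv[...,1]>180)&(hsv[...,2]>120)).astype(np.uint8);m[150:]=0
cn=max(cv2.findContours(m,0,cv2.CHAIN_APPROX_NONE)[0],key=cv2.contourArea)[:,0]
cn=cn[cn[:,1]>1]
from scipy.optimize import least_squares
s=arm.observe();T=R.from_rotvec(s['ee_rot'])
for z in(.1,.104):
  P=np.array([p2w(c,u,v,z)[:2] for u,v in cn])
  r=least_squares(lambda q:np.hypot(*(P-q[:2]).T)-q[2],[.55,-.27,.048]);print("cap",r.x,abs(r.fun).max())
  d=np.array([*r.x[:2],0])-s['position'];d[2]=0;print(T.inv().apply(d)*1000)
E
```

```text
cap [ 0.55954756 -0.27220086  0.04805461] 0.0005043995352067079
[ 1.07274872e+02 -2.50477374e+00  4.74350463e-03]
cap [ 0.55884213 -0.27232105  0.04715665] 0.0004949741883090442
[ 1.06559958e+02 -2.47340145e+00  4.70928866e-03]
```

```bash
python3 -m pendant '[[[8,-1.7,0,0,0,0,1],[22,-1.7,0,0,0,0,1],[38,-1.7,0,0,0,0,1],[50,-1.7,0,0,0,0,1],[50,-1.7,0,0,0,0,1]]]'; python3 - <<'E'
from h import *
st();c=cam("wrist");i=get_image("wrist");cv2.imwrite("pics/w11.png",i[:,:,::-1])
crop(get_image("scene"),190,180,120,100,6,"pics/s11.png")
E
```

```text
clock: 15.58
position: [0.5046, -0.2794, 0.3344]
ee_rot: [3.135, 0.2, -0.0]
force: [0.0, 0.3, -3.5]
width: 0.215
t 15.57 p [ 0.5046 -0.2794  0.3344] yaw_y -1.4435 z [-0. -0. -1.] F [ 0.   0.3 -3.5] w 0.215 q [-0.12  0.51  0.77  1.82 -0.42  0.98 -0.61]
```

View pics/w11.png

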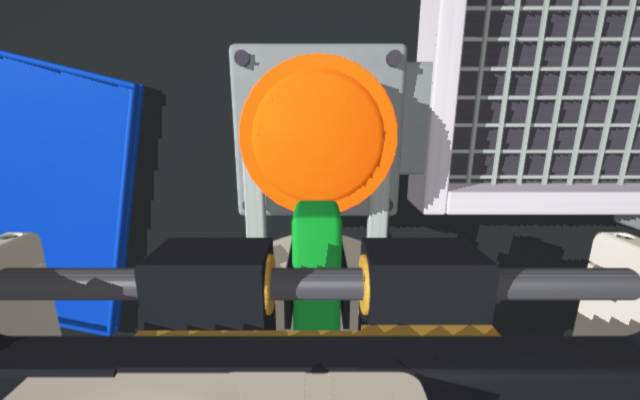

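View pics/s11.png

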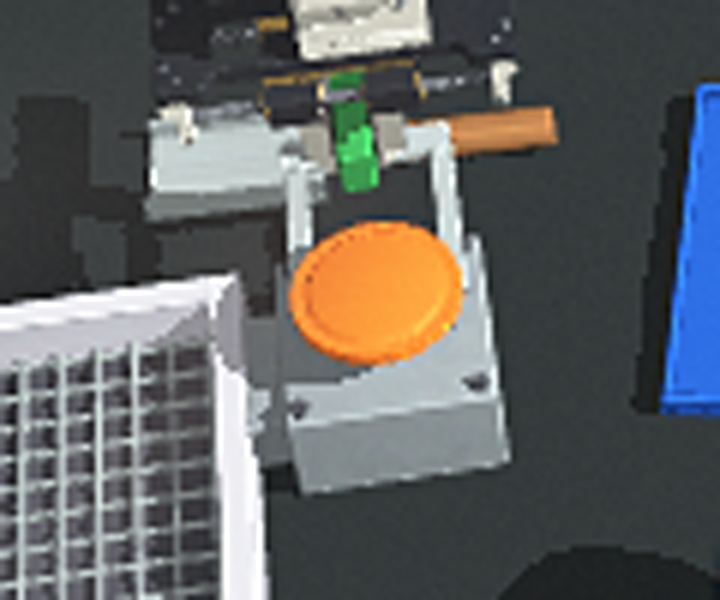

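The tine tips are entering under the rim (rim columns 239–398 with middle 318.5, tine middle 317) and there is no contact force. I'll advance the remaining 56 mm.

```bash
python3 -m pendant '[[[8,1,0,0,0,0,1],[20,1,0,0,0,0,1],[34,1,0,0,0,0,1],[47,1,0,0,0,0,1],[56,1,0,0,0,0,1],[56,1,0,0,0,0,1],[56,1,0,0,0,0,1]]]'; python3 - <<'E'
from h import *
st();c=cam("wrist");i=get_image("wrist");cv2.imwrite("pics/w12.png",i[:,:,::-1])
crop(get_image("scene"),190,180,120,100,6,"pics/s12.png")
E
```

```text
clock: 16.55
position: [0.5586, -0.2741, 0.3347]
ee_rot: [3.135, 0.197, -0.001]
force: [-1.0, 0.9, -3.0]
width: 0.215
t 16.55 p [ 0.5586 -0.2741  0.3347] yaw_y -1.4456 z [-0.001 -0.    -1.   ] F [-1.   0.9 -3. ] w 0.215 q [-0.12  0.58  0.76  1.71 -0.45  1.04 -0.66]
```

View pics/w12.png

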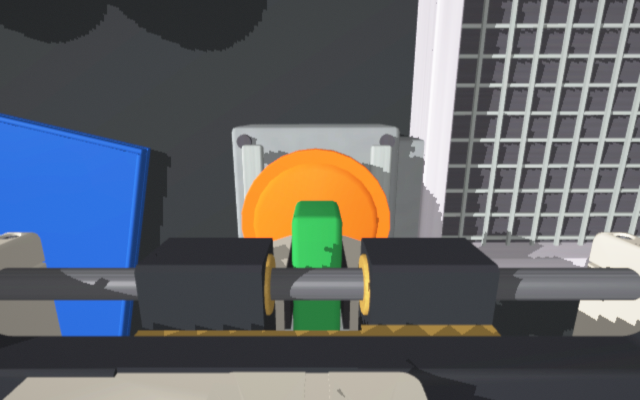

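View pics/s12.png

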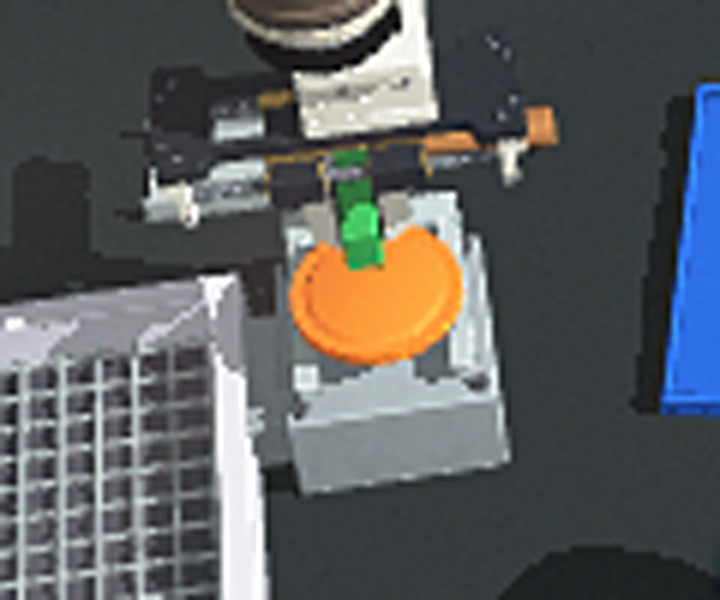

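The fork is centred under the rim (rim middle 316.5, tine middle 317, tips reaching past the far edge). I'll pull up slowly.

```bash
python3 -m pendant '[[[0,0,-4,0,0,0,1],[0,0,-8,0,0,0,1],[0,0,-10,0,0,0,1],[0,0,-12,0,0,0,1],[0,0,-14,0,0,0,1],[0,0,-16,0,0,0,1]]]'; python3 -m pendant '[[[0,0,-2,0,0,0,1],[0,0,-4,0,0,0,1],[0,0,-6,0,0,0,1],[0,0,-8,0,0,0,1],[0,0,-10,0,0,0,1]]]';  python3 - <<'E'
from h import *
st();c=cam("wrist");i=get_image("wrist");cv2.imwrite("pics/w13.png",i[:,:,::-1])
crop(get_image("scene"),190,180,120,100,6,"pics/s13.png")
E
```

```text
clock: 17.4
position: [0.5587, -0.273, 0.3476]
ee_rot: [-3.134, -0.197, 0.006]
force: [6.6, -5.0, -37.8]
width: 0.21
clock: 18.02
position: [0.5593, -0.2742, 0.3619]
ee_rot: [3.135, 0.197, 0.003]
force: [-0.2, 0.5, -4.1]
width: 0.214
t 18.02 p [ 0.5593 -0.2742  0.3619] yaw_y -1.4451 z [ 0.002 -0.001 -1.   ] F [-0.2  0.5 -4.1] w 0.214 q [-0.13  0.55  0.77  1.68 -0.43  1.09 -0.68]
```

View pics/w13.png

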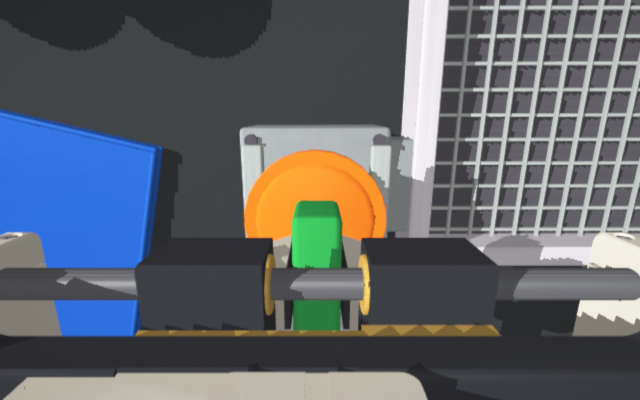

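View pics/s13.png

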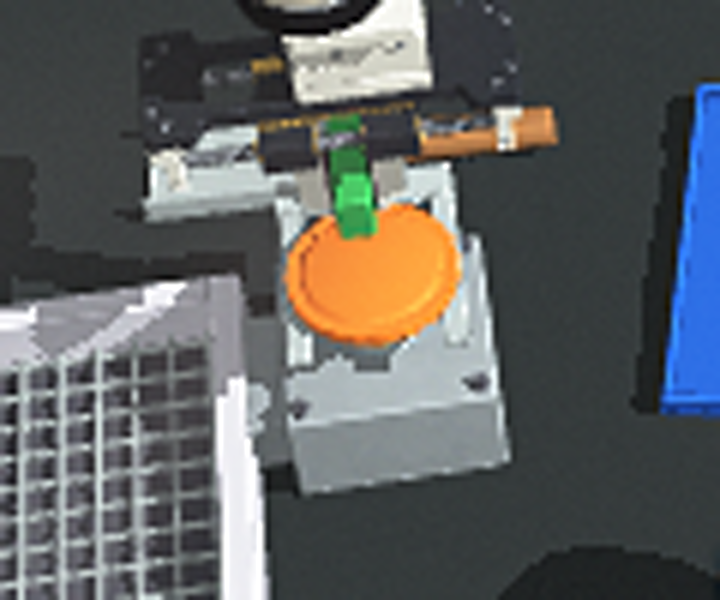

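The cap has popped: the force peaked near 38 N and fell back to 4 N, and the cap sits level on the fork. I'll keep going straight up.

```bash
python3 -m pendant '[[[0,0,-3,0,0,0,1],[0,0,-7,0,0,0,1],[0,0,-12,0,0,0,1],[0,0,-18,0,0,0,1],[0,0,-24,0,0,0,1],[0,0,-30,0,0,0,1],[0,0,-36,0,0,0,1],[0,0,-42,0,0,0,1],[0,0,-50,0,0,0,1],[0,0,-56,0,0,0,1],[0,0,-60,0,0,0,1],[0,0,-60,0,0,0,1]]]';  python3 - <<'E'
from h import *
st();c=cam("wrist");i=get_image("wrist");cv2.imwrite("pics/w14.png",i[:,:,::-1])
crop(get_image("scene"),190,150,120,100,6,"pics/s14.png")
# tray via wrist view too
h=cam("top");t=get_image("top");crop(t,280,160,90,90,6,"pics/t14.png")
E
```

```text
clock: 19.62
position: [0.5591, -0.2739, 0.421]
ee_rot: [3.135, 0.197, 0.001]
force: [-0.3, 0.6, -4.4]
width: 0.212
t 19.62 p [ 0.5591 -0.2739  0.421 ] yaw_y -1.4451 z [ 0. -0. -1.] F [-0.3  0.6 -4.4] w 0.212 q [-0.16  0.5   0.81  1.6  -0.38  1.2  -0.72]
```

View pics/w14.png

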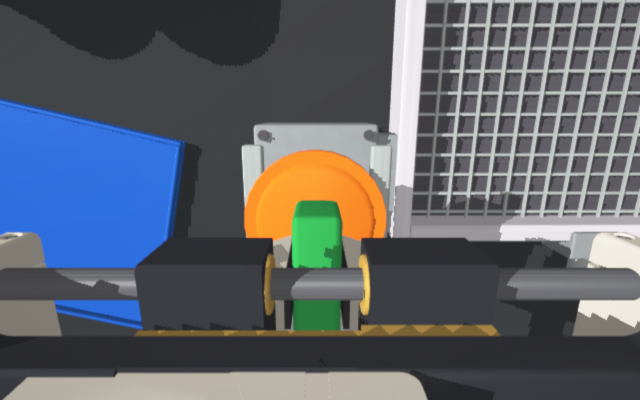

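View pics/s14.png

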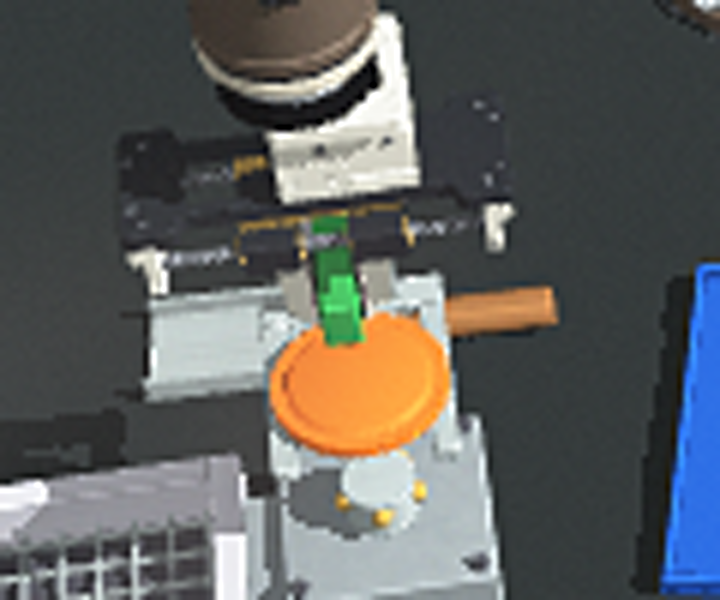

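View pics/t14.png

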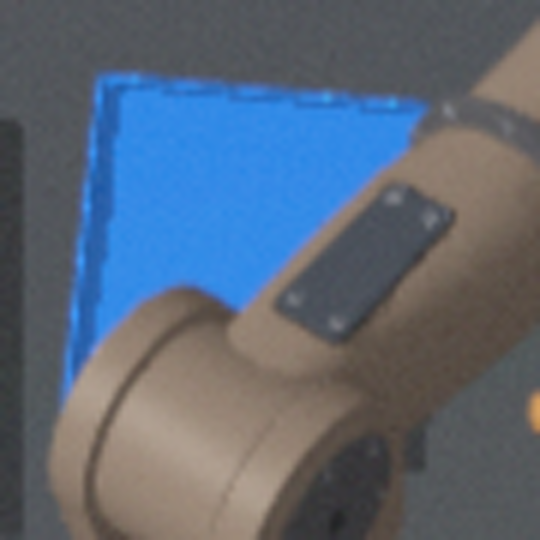

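```bash
python3 - <<'E'
from h import *
goal([.479,.005,.421],-1.676)
h=cam("top")
# tray corners again, refined in t14
f=lambda u,v,z:p2w(h,280+(u+.5)/6-.5,160+(v+.5)/6-.5,z)
print(f(97,74,.015))
c=cam("wrist");print(p2w(c,183,143,.015))
E
```

```text
shift [ -44.4 -286.6   -0.5] turn [-0.     0.     0.231]
[0.60035956 0.10940754 0.015     ]
[ 0.5773503  -0.12039015  0.015     ]
```

```bash
python3 -m pendant '[[[-0.5,-4,0,0,0,0.003,1],[-2,-12,0,0,0,0.01,1],[-4,-25,0,0,0,0.02,1],[-6,-42,0,0,0,0.034,1],[-9,-61,0,0,0,0.049,1],[-12,-80,0,0,0,0.065,1],[-15,-99,0,0,0,0.08,1],[-18,-118,0,0,0,0.095,1],[-21,-137,0,0,0,0.11,1],[-24,-156,0,0,0,0.126,1],[-27,-175,0,0,0,0.141,1],[-30,-194,0,0,0,0.156,1],[-33,-213,0,0,0,0.172,1],[-36,-232,0,0,0,0.187,1],[-39,-249,0,0,0,0.2,1],[-41,-264,0,0,0,0.213,1],[-43,-276,0,0,0,0.222,1],[-44,-284,0,0,0,0.229,1],[-44,-287,0,0,0,0.231,1],[-44,-287,0,0,0,0.231,1]]]';  python3 - <<'E'
from h import *
st();c=cam("wrist");i=get_image("wrist");cv2.imwrite("pics/w15.png",i[:,:,::-1])
crop(get_image("scene"),270,120,120,140,4,"pics/s15.png")
E
```

```text
clock: 22.28
position: [0.4794, 0.0054, 0.4208]
ee_rot: [-3.137, 0.165, -0.0]
force: [-0.1, -0.4, -4.5]
width: 0.215
t 22.27 p [0.4794 0.0054 0.4208] yaw_y -1.6759 z [ 0.  0. -1.] F [-0.1 -0.4 -4.5] w 0.215 q [-0.87  0.23  0.92  1.94 -0.2   1.07 -1.54]
```

View pics/w15.png

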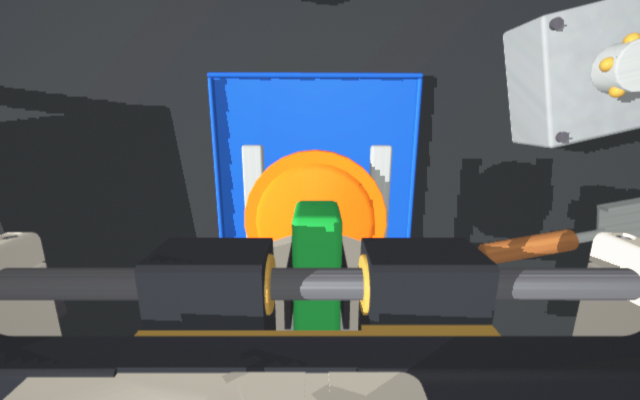

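View pics/s15.png

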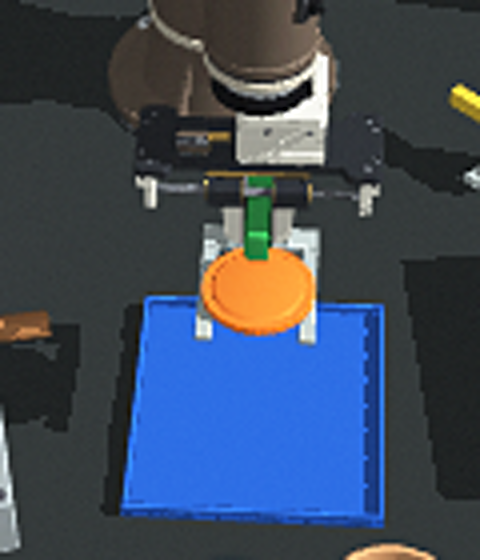

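```bash
python3 - <<'E'
from h import *
c=cam("wrist");a,b=p2w(c,209,75,.015),p2w(c,421,75,.015);print(a,b,np.linalg.norm(a-b));m=(a+b)/2;d=(a-b)/np.linalg.norm(a-b);n=np.array([d[1],-d[0],0]);print("centre",m+n*-.125,n)
E
python3 -m pendant '[[[0,0,6,0,0,0,1],[0,0,16,0,0,0,1],[0,0,30,0,0,0,1],[0,0,46,0,0,0,1],[0,0,62,0,0,0,1],[0,0,78,0,0,0,1],[0,0,94,0,0,0,1],[0,0,110,0,0,0,1],[0,0,122,0,0,0,1],[0,0,130,0,0,0,1],[0,0,132,0,0,0,1],[0,0,132,0,0,0,1]]]';  python3 - <<'E'
from h import *
st();c=cam("wrist");i=get_image("wrist");cv2.imwrite("pics/w16.png",i[:,:,::-1])
crop(get_image("scene"),270,150,120,120,5,"pics/s16.png")
E
```

```text
[0.59953824 0.10817407 0.015     ] [ 0.5759826  -0.11515056  0.015     ] 0.22456348432033807
centre [0.46345001 0.00962365 0.015     ] [ 0.99448328 -0.1048952   0.        ]
clock: 23.88
position: [0.4796, 0.0053, 0.2889]
ee_rot: [-3.137, 0.165, -0.001]
force: [0.1, 0.5, -5.2]
width: 0.216
t 23.88 p [0.4796 0.0053 0.2889] yaw_y -1.6761 z [ 0.  0. -1.] F [ 0.1  0.5 -5.2] w 0.216 q [-0.71  0.42  0.79  2.1  -0.43  0.78 -1.34]
```

View pics/w16.png

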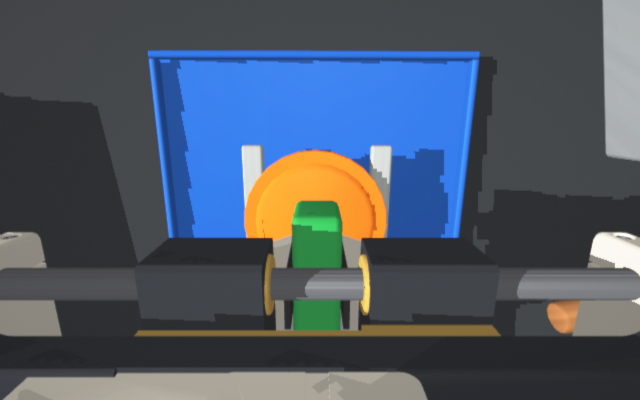

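View pics/s16.png

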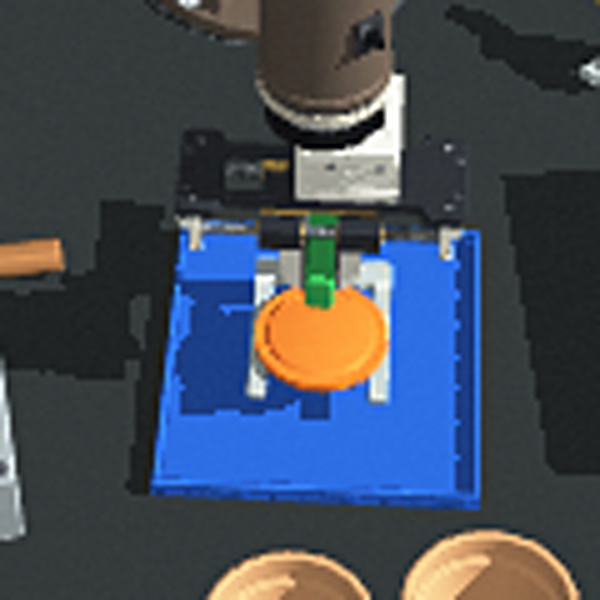

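The puller and cap are centred in the tray and clear of the walls. I'll finish lowering slowly.

```bash
python3 -m pendant '[[[0,0,5,0,0,0,1],[0,0,10,0,0,0,1],[0,0,14,0,0,0,1],[0,0,17,0,0,0,1],[0,0,20,0,0,0,1],[0,0,22,0,0,0,1],[0,0,24,0,0,0,1],[0,0,26,0,0,0,1],[0,0,27.5,0,0,0,1],[0,0,27.5,0,0,0,1]]]';python3 -m pendant '[[[0,0,0.7,0,0,0,1],[0,0,1.4,0,0,0,1],[0,0,1.4,0,0,0,1]]]';  python3 - <<'E'
from h import *
st();c=cam("wrist");i=get_image("wrist");cv2.imwrite("pics/w17.png",i[:,:,::-1])
crop(get_image("scene"),270,150,120,120,5,"pics/s17.png")
E
```

```text
clock: 25.22
position: [0.4794, 0.0054, 0.2611]
ee_rot: [3.137, -0.165, -0.0]
force: [-0.3, -0.0, -3.0]
width: 0.215
clock: 25.6
position: [0.4794, 0.0054, 0.2598]
ee_rot: [-3.137, 0.165, -0.0]
force: [0.2, -0.4, -3.5]
width: 0.213
t 25.6 p [0.4794 0.0054 0.2598] yaw_y -1.6761 z [ 0.  0. -1.] F [ 0.2 -0.4 -3.5] w 0.213 q [-0.67  0.47  0.74  2.13 -0.48  0.72 -1.29]
```

View pics/w17.png

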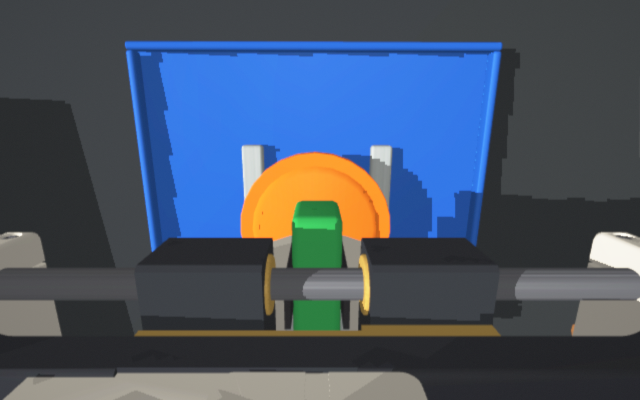

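View pics/s17.png

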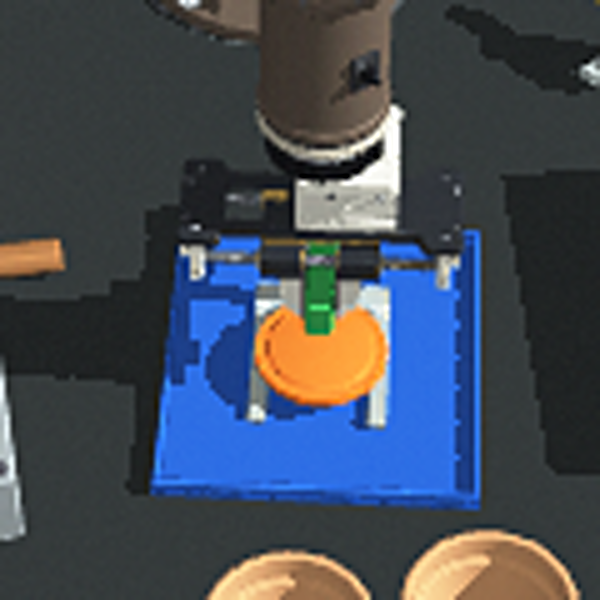

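The cap now stands on the floor, since its rim has risen relative to the fork. The puller's weight still hangs on the tool at about 3.5 N, so I'll lower the last millimetres.

```bash
for k in 1 2 3; do python3 -m pendant '[[[0,0,0.5,0,0,0,1],[0,0,1,0,0,0,1]]]'|egrep 'pos|force'; done
```

```text
position: [0.4796, 0.0053, 0.2596]
force: [-6.3, 0.2, 18.5]
position: [0.4796, 0.0051, 0.2595]
force: [-11.3, 2.3, 39.4]
position: [0.4796, 0.0049, 0.2594]
force: [-18.5, 3.1, 59.8]
```

It is firmly on the floor. I'll back off the preload, then let go and rise.

```bash
python3 -m pendant '[[[0,0,-1.5,0,0,0,1],[0,0,-2.6,0,0,0,1],[0,0,-2.6,0,0,0,1]]]'|egrep 'pos|force'; python3 -m pendant '[[[0,0,0,0,0,0,-1],[0,0,0,0,0,0,-1],[0,0,0,0,0,0,-1],[0,0,0,0,0,0,-1],[0,0,0,0,0,0,-1],[0,0,0,0,0,0,-1],[0,0,0,0,0,0,-1]]]' ; python3 - <<'E'
from h import *
st();cv2.imwrite("pics/w18.png",get_image("wrist")[:,:,::-1])
E
```

```text
position: [0.4796, 0.0054, 0.2596]
force: [-0.6, 0.9, 4.6]
clock: 27.7
position: [0.4794, 0.0054, 0.2594]
ee_rot: [-3.137, 0.165, -0.0]
force: [-0.4, -0.3, -0.2]
width: 0.923
t 27.7 p [0.4794 0.0054 0.2594] yaw_y -1.6761 z [ 0.  0. -1.] F [-0.4 -0.3 -0.2] w 0.923 q [-0.67  0.47  0.74  2.13 -0.48  0.72 -1.29]
```

View pics/w18.png

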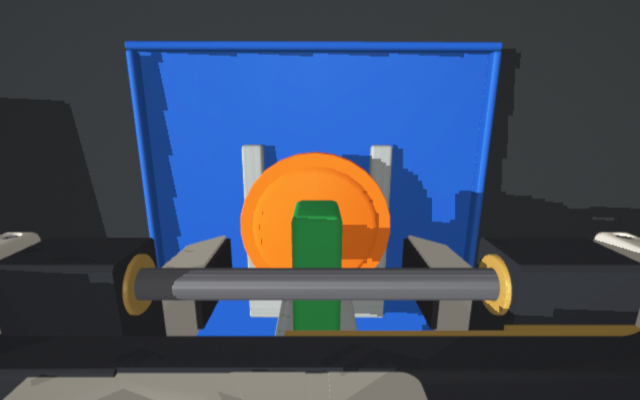

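The fingers are off and the puller has not moved. I'll rise straight up.

```bash
python3 -m pendant '[[[0,0,-10,0,0,0,-1],[0,0,-30,0,0,0,-1],[0,0,-60,0,0,0,-1],[0,0,-100,0,0,0,-1],[0,0,-140,0,0,0,-1],[0,0,-170,0,0,0,-1],[-40,0,-170,0,0,0,-1],[-80,0,-170,0,0,0,-1],[-80,0,-170,0,0,0,-1],[-80,0,-170,0,0,0,-1]]]'; python3 - <<'E'
from h import *
st();c=cam("wrist");cv2.imwrite("pics/w19.png",get_image("wrist")[:,:,::-1])
s=get_image("scene");cv2.imwrite("pics/s19.png",s[:,:,::-1])
E
```

```text
clock: 29.0
position: [0.4003, 0.0138, 0.43]
ee_rot: [-3.136, 0.165, -0.002]
force: [-0.1, -0.6, -0.3]
width: 1.0
t 29.0 p [0.4003 0.0138 0.43  ] yaw_y -1.6756 z [ 0.001  0.001 -1.   ] F [-0.1 -0.6 -0.3] w 1.0 q [-1.08 -0.02  0.94  2.09  0.02  1.06 -1.83]
```

View pics/w19.png

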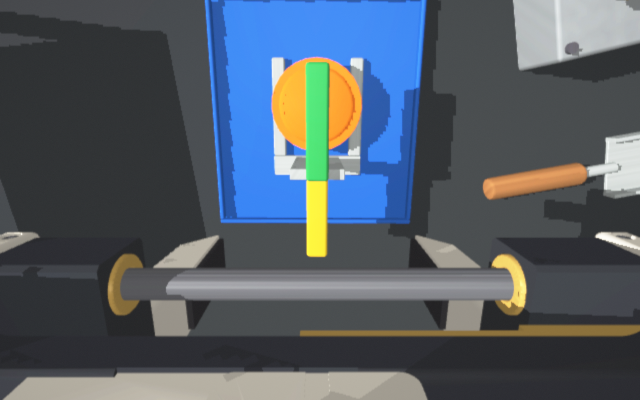

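View pics/s19.png

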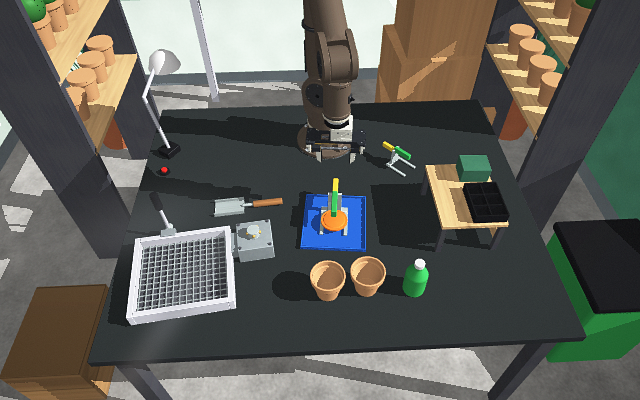

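The puller stands upright in the tray, with the cap (317,104) upright in its slot. The fork is inside the walls, the bystanders look unmoved and the arm is clear, so I'll hand it in.

```bash
python3 - <<'E'
from h import *
c=cam("wrist")
print("cap rim",p2w(c,317,104,.031),"tips",p2w(c,317,59,.013)); st()
print(arm.sign_off())
E
```

```text
cap rim [0.4795084 0.0060398 0.031    ] tips [0.5262914  0.00111021 0.013     ]
t 29.1 p [0.4007 0.0137 0.4297] yaw_y -1.6767 z [ 0.001 -0.001 -1.   ] F [ 0.4 -0.   1. ] w 0.996 q [-1.08 -0.02  0.94  2.09  0.02  1.06 -1.83]
the job is handed in; nothing more can be done
None
```

The job is done and handed in at about 29 s of the 72 s allowed; sign-off gives no verdict.

I slid the puller out by its yellow tail, let it stand free in front of the shelf, and took it again by the green grip. I then pulled the orange cap straight up off the boss and set puller and cap down together in the blue tray.

**Last checks**
- **Cap and puller:** in the last pictures both stand upright inside the tray. The cap and the fork's slot centre are both near (0.479, 0.006), about 16 mm from the tray centre along its x. That is well within the limits.
- **Arm and bystanders:** the gripper is open and clear. The lever, pots, trowel, bottle and tin look unmoved in the scene view, but I did not measure them.

**Disagreements and rough spots**
- **Cap height:** I first assumed the rim was about 20 mm too high, so the fitted rim radius came out at 43 mm instead of 48. With the right height it fitted 48 mm, before the fork went in.
- **Cap pull:** the last reading before the cap popped was about 38 N, including the puller's weight; that is more than the stated 15–20 N.
- **Set-down:** I pressed the puller onto the tray floor to about 60 N by the wrist reading, then backed off before letting go. This stayed under the 120 N wrist limit.

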